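# Swing a brass bar blank home in a jeweller's jig

### The job

Swing the brass bar round its pin by pushing its free end, until the dark catch block on that end meets the rubber buffer, and press on until the spring latch snaps out behind the block and holds it there by itself; be gentle, the buffer must never feel more than 8 newtons. Then swing the keeper with the red knob fully across the bar, let go, and leave the jar, the graver and the dish where they are.

Things in the scene. Friction and masses are not known exactly. Their poses are not given: they have to be found in the camera images.
- jig: Grey plate 245 x 325 x 10 mm fixed on the bench. Origin: axis of the upright pin, at bench level. z up, y from the pin along the bar's home line, x across it towards the buffer. Plate: x -170 to 75, y -30 to 295 mm. Pin 9 mm thick, dark 20 mm cap, top 33 mm up. Green buffer block 34 x 40 mm about x 49, y 229, top 44 mm up; green latch housing 34 x 42 mm about x -18.5, y 269, top 42 mm up.
- bar: Brass bar on the plate, 218 x 22 x 12 mm (10 to 22 mm above the bench), 0.5 kg, turning on the pin through its hole. Origin: centre of the hole, underside; x to the free end, 200 mm away. Starts 0.25 to 0.6 rad anticlockwise (from above) of jig y: push towards the jig's +x. On its end, 205 to 235 mm from the pin: a 22 mm wide dark catch block, clamped 0 to 11 mm off the centre line, either side.
- bar_end (a point): Point on the bar's centre line 200 mm from the pin, where the brass ends, at half its thickness (16 mm above the bench).
- home_end (a point): Point fixed on the jig (x 0, y 200 mm, 16 mm above the bench) where bar_end would lie at home if the catch block were centred on the bar. The block's true offset, up to 11 mm either way, is not measured and moves the bar's home as much.
- buffer: Sprung black rubber ball, 14 mm, facing the jig's -x in front of the green block. Origin on its axis at jig x 0, y 229 mm, 17 mm above the bench; its tip 10 mm from it along +x, so the catch block touches it 1 mm before home. Yields about 5 N per mm, 5.5 mm at most, springs back. Latched, the block stays pressed on it with about 2.5 to 5.5 N.
- bolt (a joint): Spring latch: bevelled brass bolt beyond the free end, out of the green housing along the jig's -y, its holding face at jig x -11 mm. 0 m: out; 0.004 to 0.006 while the catch block pushes it back (about 10 N of push over the bevel, in the last 40 mm). It snaps out behind the block only when that is pressed a little past home, 3.5 to 6.5 N on the buffer; drag takes some newtons more.
- keeper (a joint): Steel hold-down arm, 16 x 8 mm, 3 mm above the bar, on an upright hinge at jig x 35, y 105 mm. 0 rad: parked along the jig's -y; grows clockwise (from above) to its end at 1.57 rad, across the bar along the jig's -x. Starts at 0 to 0.4. Light friction (about 2 N at the knob); stays where it is left.
- keeper_knob (a point): Centre (half-way up) of the red upright knob, 14 mm in diameter and 30 mm tall, near the end of the keeper, 62 mm from its hinge, 49 mm above the bench.
- keeper_hinge (a point): Point on the keeper's hinge axis, 29 mm above the bench.
- flux_jar: Jar with a black cap, 52 mm in diameter, 60 mm tall; origin at the centre of its underside. To be left alone.
- graver: Lying hand tool with a red handle, about 200 mm long; origin under its middle. To be left alone.
- dish: White dish, 80 mm across, 28 mm tall; origin at the centre of its underside. To be left alone.

How it is judged:
By the outcome, as a careful person would: the job done as asked, in the order asked, and still so for the second after the job is handed in, with the robot touching nothing.
It also fails if it takes over 64 s, if anything falls off the work surface, if the arm or the gripper's body presses on something with over 40 N, if the wrist force passes 120 N, or if a joint passes its speed limit or range.

### The arm

A 6-joint arm with a two-finger parallel gripper is mounted at the origin on the work surface. World frame = base frame: x ahead of the robot, y to its left, z up, the work surface at z = 0. Lengths are in m, angles in degrees, forces in N, time in s.
With the tool pointing down it reaches from about 0.25 to 0.725 m from the base axis. Payload 9.7 kg.
Tool frame: the origin (TCP) lies at the very end of the fingers, on their centre line; the grasp point (between the pads) lies 19 mm behind it (bot.hold_point_z is the distance from the TCP to the grasp point, in m); z points along the fingers, y is the line along which they close (so a half turn about z gives the same grasp; the last joint's range is limited). The gripper opens to 85 mm and grips with 20 to 120 N. Pads are 22 mm wide; open, the fingers measure 114 mm over their backs; the gripper's body (76 mm by 85 mm) begins 54 mm behind the grasp point. The pads swing forward as they close: fully open they stand 13 mm farther back than shut.
Start: joints at [67.38, 4.979, 10.078, 95.1, 0, 90], TCP at [0.212, 0.508, 0.231] pointing down, gripper open.
Joint ranges: [-179.16, 179.16], [-48.56, 103.87], [-65.8, 70.77], [-126.05, 130.52], [-82.76, 87.17], [-180, 180]. Speed limits (degrees/s): [127.2, 127.2, 147.25, 180, 180, 180].

### API

Orientations are given as [roll, pitch, yaw] about the fixed x, y, z axes, in that order (R = Rz(yaw) Ry(pitch) Rx(roll)).
In Python, from workcell import bot gives the robot as it stands.
- The arm moves only by the tool play_rows, never from a script. Its argument "targets" is a list of rows, each an object with "grip": the closure in counts, from 0 (fully open) to 255 (shut); "linear": the shift along the world's x, y, z in cm, a list of three; "delta_rot": the turn, a rotation vector about the world's x, y, z in rad, a list of three. A call has 1 to 10 rows; each row is the pose to reach, as a shift and turn from the pose commanded when the call began; what a row does not reach only later rows make up. A row lasts 1/10 s, in which the tool goes at most 50 mm and 8.59 degrees, less where a joint would pass 70% of its speed; a pose out of reach is approached as far as the arm can. A call with a gripper value outside its range is refused whole. The fingers move at their own pace and stop on an object; "force" is the grip in N (left out, the last holds). Time passes only in rows, so rows that repeat a pose let the fingers close. It gives the time, the measured TCP pose, the force, the opening and the grip force at its end, in the units of the state.
- bot.get_obs(): the state, without advancing time (a new reading comes with each control period).
- bot.camera(name): name is "scene" or "top" or "wrist"; returns a dict with "color" (480x640x3 uint8, red, green, blue), "range_z" (480x640 float32, m along the optical axis (not along the pixel's ray), 0 where there is no reading), "fov_y" (degrees; the focal length in pixels is half the picture's height over the tangent of half this angle, whatever the lens; pixels are square), "cx", "cy" (the principal point, pixels), "world_to_cam" (4x4, takes a point from world to camera coordinates). Camera axes: x right, y up, looking along -z (the intrinsics and any distortion apply to the point x, -y, -z); pixel columns grow to the right and rows downward; lengths in m; the calibration is good to about 2 mm. A picture is of the moment at which its call begins.
- bot.job_done(): hands the job in; it is judged then, once.
Trained networks look in a picture, given as the dict that the camera call returned (one of the last four; its "shot" number tells which), for a name from the list of things; names that differ only in an ending like _2 or _b are one class to them, and where a whole thing is asked for, a point or a joint stands for the part that bears it (a point fixed in the world has none). Each returns a list of dicts, best first, with "conf" (0 to 1); they miss things now and then, are a little off and sometimes report something else, mostly with a low value. They report only what shows in the picture. A call takes as long as a camera call.
- bot.search_frame(picture, target): "box" ([left, top, right, bottom] in pixels, round what is visible of it).
- bot.trace(picture, target): "pixels" (480x640 bool, what is visible of it) and "box" ([left, top, right, bottom] in pixels, round what is visible of it).
- bot.pinpoint(picture, target): "pixel" ([column, row] in pixels: a listed point, or the origin of a listed thing).
The state is a dict: "time": time; "q": joint angles; "qd": joint speeds; "joint_efforts": joint torques, N m; "ee_pos": TCP position; "tcp_rot": TCP orientation; "wrist_force": force on the tool from outside, world axes, zero at the start; "torque": the same for the moment, N m; "opening": finger opening in m; "grasp_force": force on a finger pad.
Only numpy, scipy, OpenCV 4.12 (cv2) and the standard library are available. Lean on these libraries where they do the work, as an engineer would, in place of code of your own. Each camera call takes 0.05 s, during which the arm holds its last target. There are 200 camera calls.

## Working session

There is one attempt and no reset: what is moved stays moved. The work goes in short steps, Python scripts to look and compute and a tool call to move; the robot and the scene stay as the last step left them, time stands still between calls to the robot, and variables do not carry over. Pictures are saved under pics/ and viewed, at most 10 in all, crops included, and the job is handed in when it is done.

Besides the shell and the picture viewer there is one more tool, called after "Call:" as name([rows], argument=value, ...), one row to a line, values as JSON. play_rows: Moves the arm, as the interface text tells. Its arguments: {"type":"object","properties":{"targets":{"type":"array","items":{"type":"object","properties":{"grip":{"type":"number"},"linear":{"type":"array","items":{"type":"number"}},"delta_rot":{"type":"array","items":{"type":"number"}}}}},"force":{"type":"number"}},"required":["targets"]}

```bash
mkdir -p pics
cat > h.py <<'E'
import numpy as np, cv2
from workcell import bot
def K(p): 
    return 240/np.tan(np.radians(p["fov_y"])/2)
def ray(p,px):
    f=K(p); d=np.array([(px[0]-p["cx"])/f,-(px[1]-p["cy"])/f,-1.])
    T=np.linalg.inv(p["world_to_cam"]); return T[:3,3],T[:3,:3]@d
def atz(p,px,z):
    o,d=ray(p,px); return o+d*(z-o[2])/d[2]
def dep(p,px):
    c,r=int(round(px[0])),int(round(px[1])); w=p["range_z"][max(r-1,0):r+2,max(c-1,0):c+2]; w=w[w>0]
    o,d=ray(p,px); return o+d*np.median(w) if len(w) else None
def proj(p,X):
    c=p["world_to_cam"]@np.r_[X,1]; f=K(p); return p["cx"]+f*c[0]/-c[2], p["cy"]-f*c[1]/-c[2]
def save(p,n): cv2.imwrite("pics/"+n,p["color"][:,:,::-1])
E
python3 - <<'E'
from h import *
np.set_printoptions(precision=4,suppress=True)
print([k for k in dir(bot) if k[0]!='_'])
for n in("top","scene"):
    p=bot.camera(n); save(p,n+"1.png"); print(n,[k for k in p],p["fov_y"],p["cx"],p["cy"])
    for t,z in(("jig",0),("bar",.01),("bar_end",.016),("home_end",.016),("buffer",.017),("keeper_knob",.049),("keeper_hinge",.029),("flux_jar",0),("graver",0),("dish",0),("bolt",.017)):
        for r in bot.pinpoint(p,t)[:2]: print(t,round(r["conf"],2),np.array(r["pixel"]),atz(p,r["pixel"],z),dep(p,r["pixel"]))
print(bot.get_obs())
E
```

```text
['PlanningError', 'camera', 'get_obs', 'hold_point_z', 'job_done', 'pinpoint', 'search_frame', 'trace']
top ['color', 'range_z', 'fov_y', 'cx', 'cy', 'world_to_cam', 'shot'] 49.895342578149894 313.5571150470056 231.06930029894306
jig 0.89 [362.2 203.9] [ 0.6187 -0.1229  0.    ] [ 0.6137 -0.1207  0.0209]
bar 0.68 [365.8 201.2] [ 0.6238 -0.1313  0.01  ] [ 0.618  -0.1286  0.0336]
bar 0.29 [171.2 273.6] [0.424  0.3645 0.01  ] [0.4195 0.3513 0.0601]
bar_end 0.79 [293.4 203.3] [0.6127 0.0581 0.016 ] [0.611  0.0579 0.0231]
home_end 0.87 [291.7 188.2] [0.6531 0.0636 0.016 ] [0.6546 0.0638 0.0105]
buffer 0.54 [278.6 185.5] [0.6594 0.098  0.017 ] [0.661  0.0984 0.0112]
buffer 0.37 [364.3 200.1] [ 0.6249 -0.1266  0.017 ] [ 0.6211 -0.1249  0.0326]
keeper_knob 0.46 [351.5 191.3] [ 0.6395 -0.0903  0.049 ] [ 0.643  -0.0915  0.0357]
keeper_hinge 0.87 [329.9 177.7] [ 0.68   -0.0355  0.029 ] [ 0.6784 -0.0353  0.0345]
flux_jar 0.77 [172.8 274.8] [0.4219 0.3628 0.    ] [0.417  0.3481 0.0564]
flux_jar 0.2 [351.5 187.6] [ 0.6624 -0.0944  0.    ] [ 0.6452 -0.089   0.0639]
graver 0.59 [166.8 200.2] [0.6177 0.3915 0.    ] [0.6129 0.3858 0.0204]
graver 0.39 [363.6 199.9] [ 0.6296 -0.1266  0.    ] [ 0.6216 -0.1231  0.0326]
dish 0.89 [448.  254.9] [ 0.4874 -0.3464  0.    ] [ 0.4866 -0.3447  0.0059]Traceback (most recent call last):
  File "<stdin>", line 7, in <module>
ValueError: it knows: bar, bar_end, buffer, dish, flux_jar, graver, home_end, jig, keeper_hinge, keeper_knob
```

Run:
```python
from h import *
np.set_printoptions(precision=4,suppress=True)
for n in("scene",):
    p=bot.camera(n); save(p,n+"1.png"); print(n,p["fov_y"],p["cx"],p["cy"])
    for t,z in(("jig",0),("bar",.01),("bar_end",.016),("home_end",.016),("buffer",.017),("keeper_knob",.049),("keeper_hinge",.029),("flux_jar",0),("graver",0),("dish",0)):
        for r in bot.pinpoint(p,t)[:1]: print(t,round(r["conf"],2),np.array(r["pixel"]),atz(p,r["pixel"],z),dep(p,r["pixel"]))
print(bot.get_obs())
im=cv2.imread("pics/top1.png"); cv2.imwrite("pics/top1c.png",cv2.resize(im[130:280,230:430],None,fx=4,fy=4,interpolation=cv2.INTER_CUBIC))
```

```text
scene 49.128573823695376 321.7694534615145 236.92036775540183
jig 0.83 [248.5 302.6] [ 0.6201 -0.1314  0.    ] [ 0.6332 -0.1304  0.0138]
bar 0.89 [248.1 300.6] [ 0.6246 -0.1312  0.01  ] [ 0.6331 -0.1306  0.0189]
bar_end 0.96 [354.  276.6] [0.6002 0.0664 0.016 ] [0.6079 0.0647 0.0237]
home_end 0.73 [354.9 302.4] [0.6643 0.0557 0.016 ] [0.6597 0.0567 0.0109]
keeper_knob 0.58 [271.5 295.5] [ 0.6564 -0.0884  0.049 ] [ 0.6534 -0.0885  0.0459]
keeper_hinge 0.71 [304.2 309.6] [ 0.679  -0.0356  0.029 ] [ 0.685  -0.036   0.0357]
flux_jar 0.78 [471.8 211.1] [0.4236 0.3628 0.    ] [0.4443 0.3521 0.0168]
graver 0.84 [519.8 267.3] [0.6094 0.3895 0.    ] [0.6166 0.3845 0.0075]
dish 0.96 [134.8 268.6] [ 0.4947 -0.3482  0.    ] [ 0.5201 -0.3396  0.0225]
{'time': 1.1, 'q': array([67.3793,  4.9784, 10.079 , 95.0978, -0.0005, 89.9999]), 'qd': array([-0.0929, -0.0087,  0.0382, -0.005 , -0.0246,  0.0178]), 'joint_efforts': array([ -0.0005, -52.0105,  46.487 ,   0.0016,  -0.0001,   0.    ]), 'ee_pos': array([0.2116, 0.5077, 0.2313]), 'tcp_rot': array([179.9973,   0.0005, 157.3795]), 'wrist_force': array([ 0.0445, -0.3148, -0.4996]), 'torque': array([ 0.0297, -0.0145, -0.0276]), 'grasp_force': 0.0, 'opening': 0.08560246930026595}
```

View pics/top1c.png

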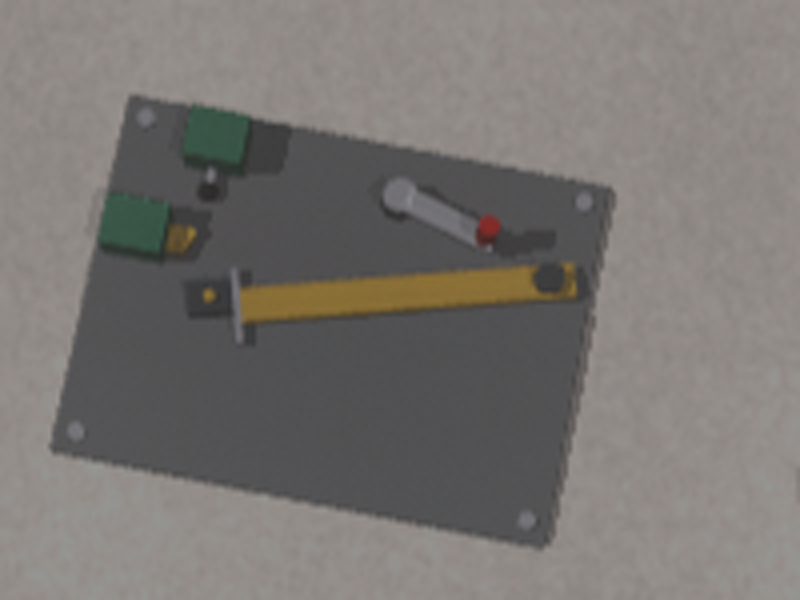

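View pics/scene1.png

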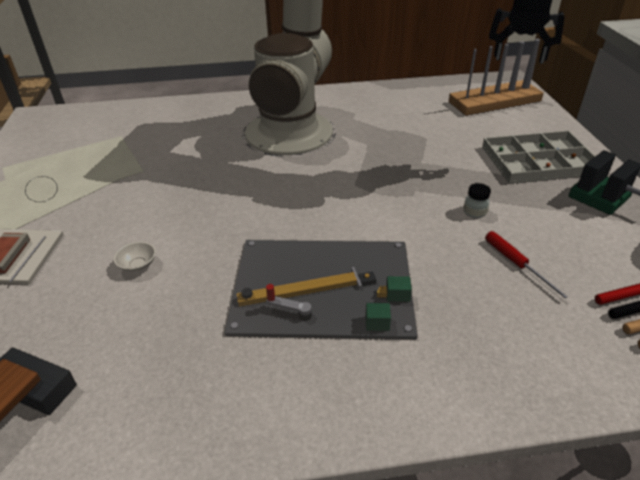

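Top crop: pin cap at (548,277), catch block at (208,297), buffer ball at (208,185), bolt at (180,237) and red knob at (488,230). The scene view agrees and shows the jar, dish and graver well away. I'll move over the jig for a closer look.

Call:
play_rows([
  {"grip":255,"linear":[4,-4,2],"delta_rot":[0,0,0.02]},
  {"grip":255,"linear":[7,-8,4],"delta_rot":[0,0,0.04]},
  {"grip":255,"linear":[10,-12,6],"delta_rot":[0,0,0.06]},
  {"grip":255,"linear":[13,-16,8],"delta_rot":[0,0,0.08]},
  {"grip":255,"linear":[16,-20,9],"delta_rot":[0,0,0.1]},
  {"grip":255,"linear":[19,-24,9],"delta_rot":[0,0,0.12]},
  {"grip":255,"linear":[22,-28,9],"delta_rot":[0,0,0.12]},
  {"grip":255,"linear":[25,-32,9],"delta_rot":[0,0,0.12]},
  {"grip":255,"linear":[27,-36,9],"delta_rot":[0,0,0.12]},
  {"grip":255,"linear":[29,-40,9],"delta_rot":[0,0,0.12]},
], force=40)

```text
time: 2.1
ee_pos: [0.4974, 0.1154, 0.3212]
tcp_rot: [180.0, 0.0, 164.3]
wrist_force: [-0.1, 0.5, 0.3]
opening: 0.0001
grasp_force: 0.0
```

Call:
play_rows([
  {"grip":255,"linear":[2,-4,0],"delta_rot":[0,0,0]},
  {"grip":255,"linear":[3,-8,0],"delta_rot":[0,0,0]},
  {"grip":255,"linear":[3,-10,0],"delta_rot":[0,0,0]},
  {"grip":255,"linear":[3,-10,0],"delta_rot":[0,0,0]},
  {"grip":255,"linear":[3,-10,0],"delta_rot":[0,0,0]},
])

```text
time: 2.6
ee_pos: [0.5265, 0.0173, 0.3213]
tcp_rot: [180.0, -0.0, 164.2]
wrist_force: [-1.0, 1.1, -0.7]
opening: 0.0002
grasp_force: 0.0
```

```bash
cat > look.py <<'E'
from h import *
import sys
np.set_printoptions(precision=4,suppress=True)
p=bot.camera("wrist"); save(p,sys.argv[1])
for t,z in(("jig",0),("bar",.01),("bar_end",.016),("home_end",.016),("buffer",.017),("keeper_knob",.049),("keeper_hinge",.029)):
    for r in bot.pinpoint(p,t)[:1]: print(t,round(r["conf"],2),np.array(r["pixel"]),atz(p,r["pixel"],z),dep(p,r["pixel"]))
o=bot.get_obs(); print({k:o[k] for k in("time","ee_pos","tcp_rot","wrist_force","opening")})
np.savez("last.npz",**p)
E
python3 look.py w1.png
```

```text
jig 0.82 [215.3 301.9] [ 0.6237 -0.1367  0.    ] [ 0.6161 -0.1285  0.0222]
bar 0.84 [215.4 306.7] [ 0.626  -0.1349  0.01  ] [ 0.6178 -0.1263  0.0331]
bar_end 0.93 [382.5 246.6] [0.6064 0.0692 0.016 ] [0.6046 0.0688 0.0216]
home_end 0.66 [389.  288.9] [0.6571 0.0646 0.016 ] [0.6597 0.065  0.01  ]
buffer 0.49 [417.2 283.8] [0.6594 0.0967 0.017 ] [0.6627 0.0977 0.0094]
keeper_knob 0.87 [251.7 329.9] [ 0.6485 -0.0915  0.049 ] [ 0.6431 -0.0878  0.0611]
{'time': 3.0, 'ee_pos': array([0.5265, 0.0179, 0.3213]), 'tcp_rot': array([179.9973,   0.002 , 164.3142]), 'wrist_force': array([ 0.637 ,  1.505 , -0.3092]), 'opening': 0.000190249808497478}
```

View pics/w1.png

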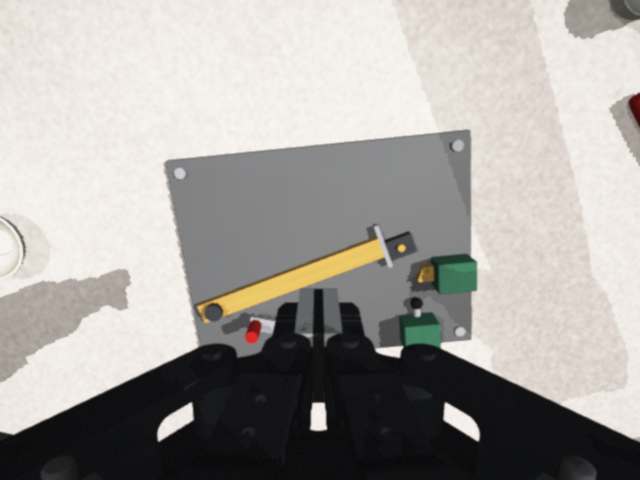

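Wrist view: pin cap at (213,312), catch block at (402,245), bolt at (427,273), buffer ball at (416,303), knob at (252,330); near plate corners at (167,161) and (470,130). Now I'll fit the jig pose from these points in both views.

```bash
cat > fit.py <<'E'
from h import *
from scipy.optimize import least_squares
np.set_printoptions(precision=4,suppress=True)
w=dict(np.load("last.npz"))
t=bot.camera("top")
tp=lambda c,r:(230+c/4-.4,130+r/4-.4)
A=[((-.170,-.03,.01),w,(167,161)),((-.170,.295,.01),w,(470,130)),((0,0,.033),w,(213,311.5)),
((-.170,-.03,.01),t,tp(549,547)),((-.170,.295,.01),t,tp(53,450)),((.075,.295,.01),t,tp(131,96)),((.075,-.03,.01),t,tp(614,188)),((0,0,.033),t,tp(548,276))]
def W(v,X): c,s=np.cos(v[2]),np.sin(v[2]); return np.array([v[0]+c*X[0]-s*X[1],v[1]+s*X[0]+c*X[1],X[2]])
if __name__=="__main__":
    rr=lambda v,A:np.concatenate([np.subtract(atz(p,q,X[2]),W(v,X))[:2] for X,p,q in A])
    for S in(A,A[:3],A[3:]):
        s=least_squares(rr,[.622,-.13,-.18],args=(S,)); print(s.x, s.fun.reshape(-1,2)*1000)
    v=least_squares(rr,[.622,-.13,-.18],args=(A,)).x; np.save("jig.npy",v)
    print("home_end",W(v,(0,.2,.016)),"hinge",W(v,(.035,.105,.029)))
    e=atz(w,(382.5,246.6),.016)-W(v,(0,0,.016)); print("bar ang from jig y",np.arctan2(e[1],e[0])-v[2]-np.pi/2, np.hypot(*e[:2]))
    k=atz(w,(251.7,329.9),.049)-W(v,(.035,.105,.049)); a=np.arctan2(k[1],k[0])-v[2]; print("keeper",-np.pi/2-a,np.hypot(*k[:2]))
E
python3 fit.py
```

```text
[ 0.6242 -0.1325 -0.1772] [[ 2.1885  3.5765]
 [ 1.3268 -0.7283]
 [-1.6742  1.7004]
 [ 0.6895 -1.9811]
 [-0.12   -1.9332]
 [-2.1379 -0.4435]
 [-1.1632 -1.9062]
 [ 0.8905  1.7153]]
[ 0.6244 -0.1313 -0.1812] [[ 1.9939  1.7575]
 [-0.1281 -2.3191]
 [-1.8658  0.5616]]
[ 0.6243 -0.1333 -0.1735] [[ 0.647  -0.502 ]
 [ 1.0228 -0.6642]
 [-1.1534 -0.068 ]
 [-1.364  -1.3206]
 [ 0.8475  2.555 ]]
home_end [0.6595 0.0644 0.016 ] hinge [ 0.6772 -0.0353  0.029 ]
bar ang from jig y 0.2652783915296808 0.20249514695675655
keeper 0.2940344278566207 0.0631235459563742
```

Call:
play_rows([
  {"grip":255,"linear":[2,1.2,-4],"delta_rot":[0,0,0]},
  {"grip":255,"linear":[3.85,2.2,-8],"delta_rot":[0,0,0]},
  {"grip":255,"linear":[3.85,2.2,-12],"delta_rot":[0,0,0]},
  {"grip":255,"linear":[3.85,2.2,-16],"delta_rot":[0,0,0]},
  {"grip":255,"linear":[3.85,2.2,-20],"delta_rot":[0,0,0]},
  {"grip":255,"linear":[3.85,2.2,-24],"delta_rot":[0,0,0]},
  {"grip":255,"linear":[3.85,2.2,-27],"delta_rot":[0,0,0]},
  {"grip":255,"linear":[3.85,2.2,-29],"delta_rot":[0,0,0]},
  {"grip":255,"linear":[3.85,2.2,-30],"delta_rot":[0,0,0]},
  {"grip":255,"linear":[3.85,2.2,-30.6],"delta_rot":[0,0,0]},
])

```text
time: 4.05
ee_pos: [0.5648, 0.0394, 0.0147]
tcp_rot: [-180.0, -0.0, 164.3]
wrist_force: [-0.5, 0.0, 0.1]
opening: 0.0001
grasp_force: 0.0
```

Call:
play_rows([
  {"grip":255,"linear":[0,0,0],"delta_rot":[0,0,0]},
  {"grip":255,"linear":[0.3,0,0],"delta_rot":[0,0,0]},
  {"grip":255,"linear":[0.6,0,0],"delta_rot":[0,0,0]},
  {"grip":255,"linear":[0.9,0,0],"delta_rot":[0,0,0]},
  {"grip":255,"linear":[1.2,0,0],"delta_rot":[0,0,0]},
])

```text
time: 4.55
ee_pos: [0.5777, 0.0393, 0.0158]
tcp_rot: [180.0, 0.0, 164.3]
wrist_force: [-0.0, 0.2, 0.0]
opening: -0.0001
grasp_force: 0.0
```

Call:
play_rows([
  {"grip":255,"linear":[0.2,0,0],"delta_rot":[0,0,0]},
  {"grip":255,"linear":[0.4,0,0],"delta_rot":[0,0,0]},
  {"grip":255,"linear":[0.6,0,0],"delta_rot":[0,0,0]},
  {"grip":255,"linear":[0.8,0,0],"delta_rot":[0,0,0]},
  {"grip":255,"linear":[1.0,0,0],"delta_rot":[0,0,0]},
])

```text
time: 5.05
ee_pos: [0.5867, 0.0395, 0.0151]
tcp_rot: [-180.0, -0.1, 164.3]
wrist_force: [-2.9, 1.7, 1.3]
opening: -0.0003
grasp_force: 1.4
```

```bash
python3 look.py w2.png
```

```text
bar_end 0.95 [405.7 346.9] [0.6097 0.0675 0.016 ] [0.5821 0.0643 0.0619]
{'time': 5.45, 'ee_pos': array([0.5869, 0.0394, 0.0152]), 'tcp_rot': array([179.999 ,  -0.0055, 164.2597]), 'wrist_force': array([-2.0767,  1.6065, -0.1058]), 'opening': -0.0001800733641008387}
```

View pics/w2.png

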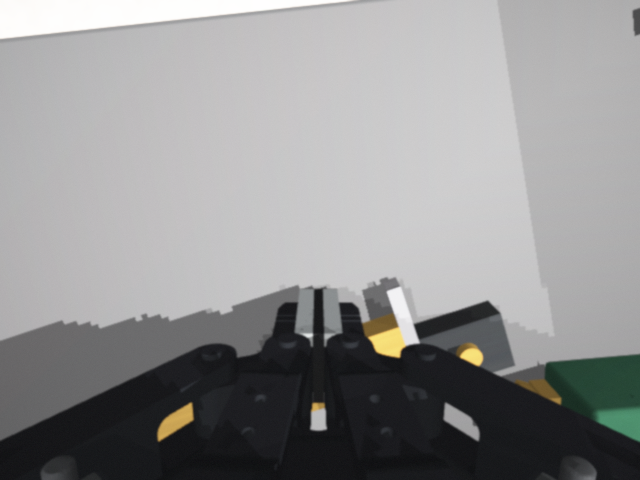

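Finger is on the bar (about 2.5 N drag). The picture shows the clamp at (400,315), block at (465,345) and bolt at (540,390). Continue pushing.

Call:
play_rows([
  {"grip":255,"linear":[0.2,0,0],"delta_rot":[0,0,0]},
  {"grip":255,"linear":[0.4,0,0],"delta_rot":[0,0,0]},
  {"grip":255,"linear":[0.6,0,0],"delta_rot":[0,0,0]},
  {"grip":255,"linear":[0.8,0,0],"delta_rot":[0,0,0]},
  {"grip":255,"linear":[1.0,0,0],"delta_rot":[0,0,0]},
])

```text
time: 5.95
ee_pos: [0.5972, 0.0394, 0.0153]
tcp_rot: [180.0, -0.0, 164.3]
wrist_force: [-2.2, 1.2, 0.8]
opening: 0.0003
grasp_force: 1.2
```

Call:
play_rows([
  {"grip":255,"linear":[0.2,0,0],"delta_rot":[0,0,0]},
  {"grip":255,"linear":[0.4,0,0],"delta_rot":[0,0,0]},
  {"grip":255,"linear":[0.6,0,0],"delta_rot":[0,0,0]},
  {"grip":255,"linear":[0.8,0,0],"delta_rot":[0,0,0]},
  {"grip":255,"linear":[1.0,0,0],"delta_rot":[0,0,0]},
])

```text
time: 6.45
ee_pos: [0.6062, 0.0395, 0.0151]
tcp_rot: [-180.0, -0.1, 164.3]
wrist_force: [-8.8, 2.7, 2.7]
opening: -0.0001
grasp_force: 4.0
```

```bash
python3 look.py w3.png
```

```text
bar_end 0.81 [409.7 350.7] [0.6311 0.0687 0.016 ] [0.602  0.0649 0.0636]
buffer 0.5 [403.6 352.1] [0.6305 0.0663 0.017 ] [0.6013 0.0633 0.0646]
{'time': 6.85, 'ee_pos': array([0.6065, 0.0395, 0.0152]), 'tcp_rot': array([-179.9939,   -0.073 ,  164.2656]), 'wrist_force': array([-5.7004,  2.4028,  2.036 ]), 'opening': 0.0002944423686361961}
```

View pics/w3.png

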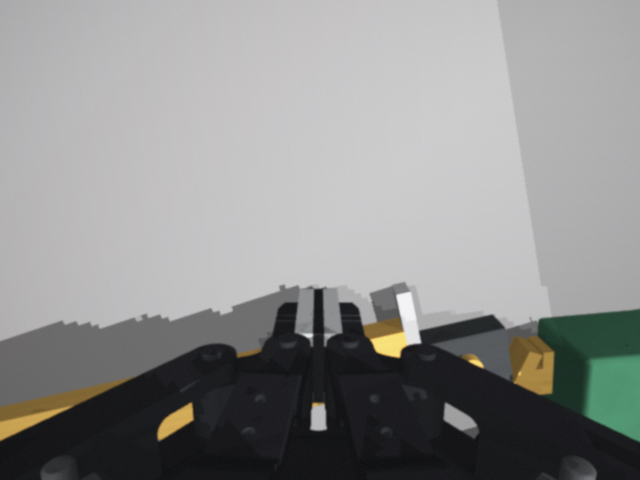

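Block (edge at (500,318)) is now touching the bolt's bevel at (530,365). Slower from here.

Call:
play_rows([
  {"grip":255,"linear":[0.15,0,0],"delta_rot":[0,0,0]},
  {"grip":255,"linear":[0.3,0,0],"delta_rot":[0,0,0]},
  {"grip":255,"linear":[0.45,0,0],"delta_rot":[0,0,0]},
  {"grip":255,"linear":[0.6,0,0],"delta_rot":[0,0,0]},
  {"grip":255,"linear":[0.6,0,0],"delta_rot":[0,0,0]},
])

```text
time: 7.35
ee_pos: [0.613, 0.0395, 0.0152]
tcp_rot: [180.0, -0.0, 164.3]
wrist_force: [-2.7, 2.7, 1.4]
opening: -0.0
grasp_force: 2.0
```

Call:
play_rows([
  {"grip":255,"linear":[0.1,0,0],"delta_rot":[0,0,0]},
  {"grip":255,"linear":[0.2,0,0],"delta_rot":[0,0,0]},
  {"grip":255,"linear":[0.3,0,0],"delta_rot":[0,0,0]},
  {"grip":255,"linear":[0.3,0,0],"delta_rot":[0,0,0]},
])

```text
time: 7.75
ee_pos: [0.6159, 0.0394, 0.0152]
tcp_rot: [180.0, -0.0, 164.3]
wrist_force: [-3.9, 2.7, 1.6]
opening: -0.0001
grasp_force: 2.1
```

Call:
play_rows([
  {"grip":255,"linear":[0.1,0,0],"delta_rot":[0,0,0]},
  {"grip":255,"linear":[0.2,0,0],"delta_rot":[0,0,0]},
  {"grip":255,"linear":[0.2,0,0],"delta_rot":[0,0,0]},
])

```text
time: 8.05
ee_pos: [0.6179, 0.0394, 0.0152]
tcp_rot: [180.0, -0.0, 164.3]
wrist_force: [-4.6, 2.8, 0.9]
opening: 0.0003
grasp_force: 2.1
```

```bash
python3 look.py w4.png
```

```text
bar_end 0.7 [405.9 355. ] [0.6444 0.0668 0.016 ] [0.6131 0.0636 0.066 ]
keeper_knob 0.63 [404.3 353. ] [0.623  0.0644 0.049 ] [0.6132 0.0634 0.0648]
{'time': 8.45, 'ee_pos': array([0.618 , 0.0394, 0.0153]), 'tcp_rot': array([179.9936,  -0.007 , 164.2598]), 'wrist_force': array([-3.2649,  3.2278,  1.4931]), 'opening': 0.00022048382215729162}
```

View pics/w4.png

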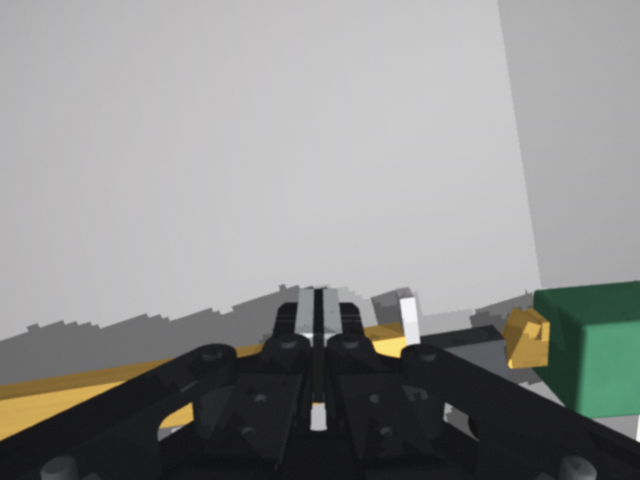

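Block's near edge (500,330) still has to pass the bolt's holding face (row ~365). Continue.

Call:
play_rows([
  {"grip":255,"linear":[0.1,0,0],"delta_rot":[0,0,0]},
  {"grip":255,"linear":[0.2,0,0],"delta_rot":[0,0,0]},
  {"grip":255,"linear":[0.3,0,0],"delta_rot":[0,0,0]},
  {"grip":255,"linear":[0.3,0,0],"delta_rot":[0,0,0]},
])

```text
time: 8.85
ee_pos: [0.621, 0.0393, 0.0152]
tcp_rot: [-180.0, -0.0, 164.3]
wrist_force: [-4.2, 1.8, 0.6]
opening: -0.0002
grasp_force: 2.1
```

Call:
play_rows([
  {"grip":255,"linear":[0.07,0,0],"delta_rot":[0,0,0]},
  {"grip":255,"linear":[0.14,0,0],"delta_rot":[0,0,0]},
  {"grip":255,"linear":[0.2,0,0],"delta_rot":[0,0,0]},
  {"grip":255,"linear":[0.2,0,0],"delta_rot":[0,0,0]},
])

```text
time: 9.25
ee_pos: [0.623, 0.0393, 0.0153]
tcp_rot: [-180.0, -0.0, 164.3]
wrist_force: [-4.7, 3.0, 0.4]
opening: -0.0002
grasp_force: 2.2
```

```bash
python3 look.py w5.png
```

```text
{'time': 9.65, 'ee_pos': array([0.623 , 0.0393, 0.0153]), 'tcp_rot': array([-179.9962,   -0.0035,  164.2542]), 'wrist_force': array([-3.7043,  2.2652, -0.2275]), 'opening': 0.0001392312353118415}
```

View pics/w5.png

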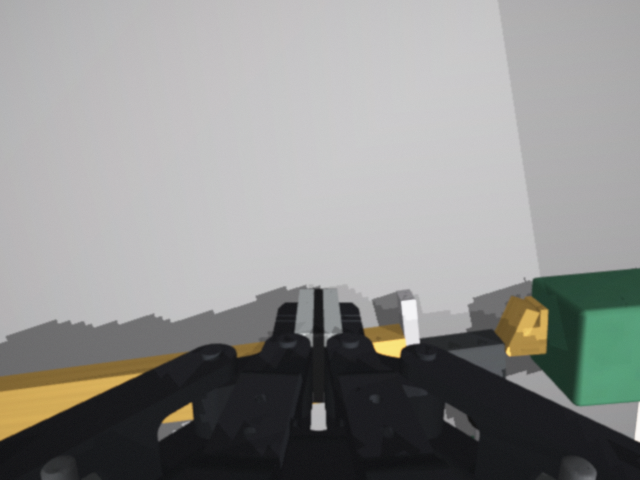

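Bolt's holding face at row ~355, block edge at ~331: about 7 mm of finger travel to go.

Call:
play_rows([
  {"grip":255,"linear":[0.07,0,0],"delta_rot":[0,0,0]},
  {"grip":255,"linear":[0.14,0,0],"delta_rot":[0,0,0]},
  {"grip":255,"linear":[0.2,0,0],"delta_rot":[0,0,0]},
  {"grip":255,"linear":[0.2,0,0],"delta_rot":[0,0,0]},
])

```text
time: 10.05
ee_pos: [0.6254, 0.0392, 0.0153]
tcp_rot: [-180.0, 0.0, 164.2]
wrist_force: [-1.8, 1.0, -0.6]
opening: 0.0002
grasp_force: 1.2
```

Call:
play_rows([
  {"grip":255,"linear":[0.05,0,0],"delta_rot":[0,0,0]},
  {"grip":255,"linear":[0.1,0,0],"delta_rot":[0,0,0]},
  {"grip":255,"linear":[0.1,0,0],"delta_rot":[0,0,0]},
])

```text
time: 10.35
ee_pos: [0.626, 0.0392, 0.0153]
tcp_rot: [-180.0, -0.0, 164.2]
wrist_force: [-2.7, 1.1, 1.2]
opening: -0.0
grasp_force: 2.0
```

Call:
play_rows([
  {"grip":255,"linear":[0.05,0,0],"delta_rot":[0,0,0]},
  {"grip":255,"linear":[0.1,0,0],"delta_rot":[0,0,0]},
  {"grip":255,"linear":[0.1,0,0],"delta_rot":[0,0,0]},
])

```text
time: 10.65
ee_pos: [0.6264, 0.0393, 0.0152]
tcp_rot: [-180.0, -0.1, 164.3]
wrist_force: [-7.5, 0.8, 2.6]
opening: 0.0001
grasp_force: 3.6
```

Run:
```python
from h import *
p=bot.camera("wrist"); c=p["color"][260:440,400:600,::-1]; cv2.imwrite("pics/w6.png",cv2.resize(c,None,fx=3,fy=3,interpolation=cv2.INTER_CUBIC))
print(bot.get_obs()["wrist_force"],bot.get_obs()["ee_pos"])
```

```text
[-7.53546845 -0.23950733  2.70999793] [0.62638793 0.03926934 0.01521185]
```

View pics/w6.png

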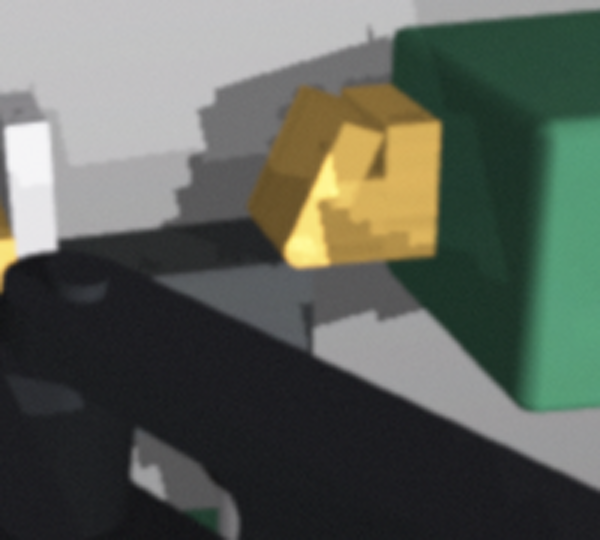

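The bolt tip now seems to sit on the near side of the block (crop 250–300, 190–265). Check its protrusion numerically before pressing further.

Run:
```python
from h import *
from fit import W
np.set_printoptions(precision=1,suppress=True)
v=np.load("jig.npy")
w3=dict(np.load("last.npz"))  # w5 view
p=bot.camera("wrist")
crop=lambda q:((q[0]-400)*3,(q[1]-260)*3)
for n,c in(("w5",w3),("now",p)):
    f=(lambda q:np.array(q)) if n=="w5" else (lambda q:np.array(crop(q)))
    for X in((-.0355,.248,.042),(-.0015,.248,.042),(-.011,.230,.022),(-.011,.235,.022),(-.011,.230,.024),(-.011,.248,.024),(-.011,.235,.022),(.011,.235,.022)): print(n,X,f(proj(c,W(v,X))))
q=lambda c,r:(400+c/3,260+r/3)
J=lambda X:np.array([np.cos(v[2])*(X[0]-v[0])+np.sin(v[2])*(X[1]-v[1]),-np.sin(v[2])*(X[0]-v[0])+np.cos(v[2])*(X[1]-v[1]),X[2]])*1000
for n,u in(("bolt tip low",(295,262)),("bolt mid",(400,200)),("bolt top",(370,105)),("tip top",(305,95)),("tipL",(255,200)),("block top R",(300,290)),("block top",(250,300)),("block side",(200,250)),("housing corner",(545,125)),("hous2",(400,35)),("hous low",(480,350))): 
    X=dep(p,q(*u)); print(n,u,J(X) if X is not None else None)
```

```text
w5 (-0.0355, 0.248, 0.042) [579.2 311.5]
w5 (-0.0015, 0.248, 0.042) [572.5 409.2]
w5 (-0.011, 0.23, 0.022) [491.2 354.9]
w5 (-0.011, 0.235, 0.022) [505.1 353.7]
w5 (-0.011, 0.23, 0.024) [493.4 357.8]
w5 (-0.011, 0.248, 0.024) [544.5 353.4]
w5 (-0.011, 0.235, 0.022) [505.1 353.7]
w5 (0.011, 0.235, 0.022) [504.1 406.2]
now (-0.0355, 0.248, 0.042) [533.6 123.6]
now (-0.0015, 0.248, 0.042) [513.9 421. ]
now (-0.011, 0.23, 0.022) [268.8 260.3]
now (-0.011, 0.235, 0.022) [310.9 256.6]
now (-0.011, 0.23, 0.024) [275.4 268.8]
now (-0.011, 0.248, 0.024) [429.6 255.4]
now (-0.011, 0.235, 0.022) [310.9 256.6]
now (0.011, 0.235, 0.022) [308.1 416. ]
bolt tip low (295, 262) [-11.3 232.6  23.3]
bolt mid (400, 200) [-18.1 244.6  23.3]
bolt top (370, 105) [-28.  243.4  17.9]
tip top (305, 95) [-27.9 237.7  13.2]
tipL (255, 200) [-14.1 231.9  12.7]
block top R (300, 290) [ -6.3 234.   21.5]
block top (250, 300) [ -5.8 227.8  21.9]
block side (200, 250) [-10.6 223.3  17.6]
housing corner (545, 125) [-34.6 250.   40.6]
hous2 (400, 35) [-34.2 249.5  12.3]
hous low (480, 350) [ -4.4 249.   33.5]
```

Bolt tip is at jig y≈232.5, overlapping the block end (~235) behind its face at x≈−11: it looks latched. The force on the buffer is bounded by 7.5·185/229 ≈ 6 N. I'll back off and see if the block stays.

Call:
play_rows([
  {"grip":255,"linear":[-0.1,0,0],"delta_rot":[0,0,0]},
  {"grip":255,"linear":[-0.3,0,0],"delta_rot":[0,0,0]},
  {"grip":255,"linear":[-0.6,0,0],"delta_rot":[0,0,0]},
  {"grip":255,"linear":[-1.0,0,0],"delta_rot":[0,0,0]},
  {"grip":255,"linear":[-1.5,0,0],"delta_rot":[0,0,0]},
  {"grip":255,"linear":[-2.0,0,0],"delta_rot":[0,0,0]},
  {"grip":255,"linear":[-2.0,0,0],"delta_rot":[0,0,0]},
])

```text
time: 11.5
ee_pos: [0.6064, 0.0393, 0.0154]
tcp_rot: [-180.0, -0.0, 164.3]
wrist_force: [-0.2, -0.8, -0.0]
opening: 0.0
grasp_force: 0.0
```

Run:
```python
from h import *
p=bot.camera("wrist"); c=p["color"][290:480,360:610,::-1]; cv2.imwrite("pics/w7.png",cv2.resize(c,None,fx=3,fy=3,interpolation=cv2.INTER_CUBIC))
np.savez("last.npz",**p)
o=bot.get_obs();print(o["wrist_force"],o["ee_pos"])
```

```text
[-0.38547644  0.62954132 -0.22629967] [0.60681092 0.03933504 0.01544995]
```

View pics/w7.png

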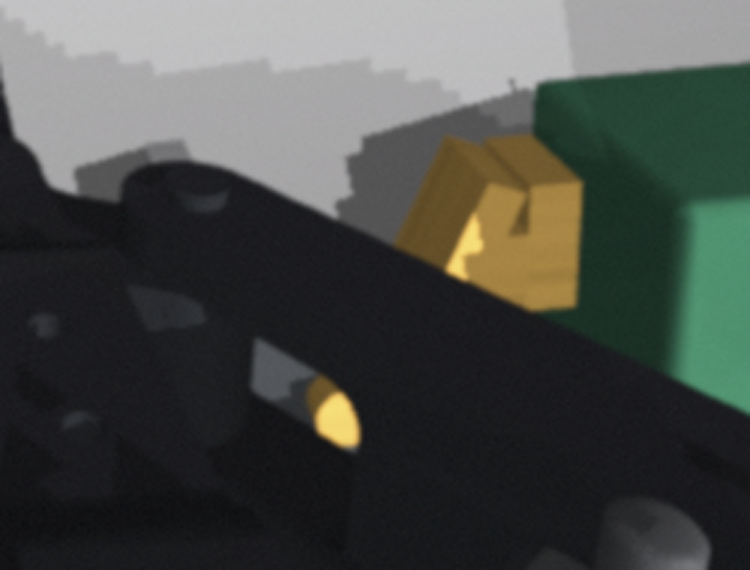

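The arm hides the block here. Rise for a clear view, measuring numerically.

Call:
play_rows([
  {"grip":255,"linear":[-1,0,3],"delta_rot":[0,0,0]},
  {"grip":255,"linear":[-2,-1,7],"delta_rot":[0,0,0]},
  {"grip":255,"linear":[-3.5,-2.5,11],"delta_rot":[0,0,0]},
  {"grip":255,"linear":[-5,-4,15],"delta_rot":[0,0,0]},
  {"grip":255,"linear":[-6,-4.5,18],"delta_rot":[0,0,0]},
  {"grip":255,"linear":[-6,-4.5,18],"delta_rot":[0,0,0]},
  {"grip":255,"linear":[-6,-4.5,18],"delta_rot":[0,0,0]},
])

```text
time: 12.25
ee_pos: [0.5475, -0.0058, 0.1959]
tcp_rot: [180.0, 0.1, 164.2]
wrist_force: [0.5, -0.1, -0.6]
opening: -0.0002
grasp_force: 0.0
```

Run:
```python
from h import *
from fit import W
np.set_printoptions(precision=4,suppress=True)
p=bot.camera("wrist"); save(p,"w8.png"); np.savez("last.npz",**p)
v=np.load("jig.npy")
J=lambda X:np.array([np.cos(v[2])*(X[0]-v[0])+np.sin(v[2])*(X[1]-v[1]),-np.sin(v[2])*(X[0]-v[0])+np.cos(v[2])*(X[1]-v[1]),X[2]])*1000
for t,z in(("bar_end",.016),("keeper_knob",.049),("keeper_hinge",.029),("buffer",.017)):
    for r in bot.pinpoint(p,t)[:1]: X=atz(p,r["pixel"],z); print(t,round(r["conf"],2),np.array(r["pixel"]),X,J(X))
# rectified jig map of latch area at z=22mm
s=4; xs=np.arange(-45,50,1/s); ys=np.arange(180,260,1/s)
M=np.array([[proj(p,W(v,(x/1000,y/1000,.022))) for y in ys] for x in xs],np.float32)
im=cv2.remap(p["color"][:,:,::-1],M,None,cv2.INTER_CUBIC); cv2.imwrite("pics/w8r.png",cv2.resize(im,None,fx=1.5,fy=1.5))
print(im.shape, proj(p,W(v,(0,.229,.022))), bot.get_obs()["ee_pos"])
```

```text
bar_end 0.69 [434.4 311. ] [0.6524 0.0652 0.016 ] [ -7.1159 199.5183  16.    ]
(380, 320, 3) (np.float64(472.7801348689196), np.float64(318.83463507983765)) [ 0.5468 -0.0055  0.1941]
```

View pics/w8r.png

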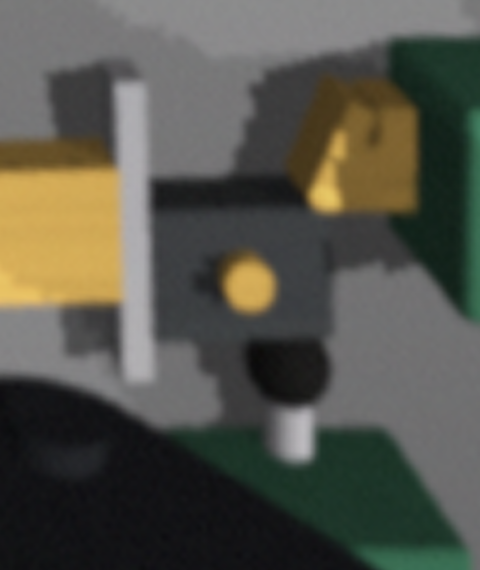

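The rectified picture shows the block held between the bolt (tip at (325,205), behind the block's near face at row 208) and the buffer ball (290,370): latched. Now the keeper: go behind the knob.

Call:
play_rows([
  {"grip":255,"linear":[4,-3,0],"delta_rot":[0,0,-0.06]},
  {"grip":255,"linear":[8,-6,0],"delta_rot":[0,0,-0.12]},
  {"grip":255,"linear":[11,-8.5,0],"delta_rot":[0,0,-0.19]},
  {"grip":255,"linear":[13.1,-10,-2],"delta_rot":[0,0,-0.19]},
  {"grip":255,"linear":[13.1,-10,-5],"delta_rot":[0,0,-0.19]},
  {"grip":255,"linear":[13.1,-10,-8],"delta_rot":[0,0,-0.19]},
  {"grip":255,"linear":[13.1,-10,-11],"delta_rot":[0,0,-0.19]},
  {"grip":255,"linear":[13.1,-10,-13.5],"delta_rot":[0,0,-0.19]},
  {"grip":255,"linear":[13.1,-10,-15],"delta_rot":[0,0,-0.19]},
  {"grip":255,"linear":[13.1,-10,-15],"delta_rot":[0,0,-0.19]},
])

```text
time: 13.55
ee_pos: [0.6767, -0.1053, 0.0423]
tcp_rot: [-179.9, -0.2, 153.4]
wrist_force: [-0.3, -0.6, 0.2]
opening: 0.0003
grasp_force: 0.0
```

Run:
```python
from h import *
from fit import W
np.set_printoptions(precision=3,suppress=True)
o=bot.get_obs(); v=np.load("jig.npy"); h=W(v,(.035,.105,.03)); P=o["ee_pos"]; print(P,o["tcp_rot"],o["wrist_force"])
for a in np.r_[.294,np.arange(.4,1.6,.12),1.57,1.62]:
    k=v[2]-np.pi/2-a; u=np.array([np.cos(k),np.sin(k)]); t=np.array([u[1],-u[0]])
    T=h[:2]+.062*u-.018*t
    print(round(a,3),(T-P[:2])*100, np.radians((np.degrees(np.arctan2(t[1],t[0]))-o["tcp_rot"][2])))
```

```text
[ 0.678 -0.105  0.045] [-179.968   -0.099  153.376] [ 0.34  -0.521  0.46 ]
0.294 [-1.248  0.679] -0.006565320716560622
0.4 [-1.912  0.842] -0.11256532071656043
0.52 [-2.638  1.111] -0.23256532071656047
0.64 [-3.327  1.465] -0.352565320716561
0.76 [-3.968  1.899] -0.47256532071656054
0.88 [-4.553  2.406] -0.5925653207165605
1.0 [-5.073  2.98 ] -0.7125653207165604
1.12 [-5.52   3.612] -0.8325653207165604
1.24 [-5.889  4.293] -0.9525653207165602
1.36 [-6.173  5.013] -1.0725653207165602
1.48 [-6.37   5.762] -1.1925653207165603
1.6 [-6.475  6.529] -1.3125653207165606
1.57 [-6.457  6.336] -1.2825653207165604
1.62 [-6.483  6.658] -1.3325653207165604
```

Call:
play_rows([
  {"grip":255,"linear":[-0.7,0.4,0],"delta_rot":[0,0,0]},
  {"grip":255,"linear":[-1.25,0.68,0],"delta_rot":[0,0,-0.01]},
  {"grip":255,"linear":[-1.9,0.84,0],"delta_rot":[0,0,-0.11]},
  {"grip":255,"linear":[-2.3,0.98,0],"delta_rot":[0,0,-0.17]},
  {"grip":255,"linear":[-2.64,1.11,0],"delta_rot":[0,0,-0.23]},
  {"grip":255,"linear":[-3.0,1.29,0],"delta_rot":[0,0,-0.29]},
  {"grip":255,"linear":[-3.33,1.47,0],"delta_rot":[0,0,-0.35]},
  {"grip":255,"linear":[-3.65,1.68,0],"delta_rot":[0,0,-0.41]},
  {"grip":255,"linear":[-3.97,1.9,0],"delta_rot":[0,0,-0.47]},
])

```text
time: 14.5
ee_pos: [0.6384, -0.0869, 0.0469]
tcp_rot: [179.9, 0.1, 126.3]
wrist_force: [-0.1, -1.2, 0.4]
opening: -0.0003
grasp_force: 1.0
```

Call:
play_rows([
  {"grip":255,"linear":[-0.3,0.25,0],"delta_rot":[0,0,-0.06]},
  {"grip":255,"linear":[-0.58,0.5,0],"delta_rot":[0,0,-0.12]},
  {"grip":255,"linear":[-0.85,0.79,0],"delta_rot":[0,0,-0.18]},
  {"grip":255,"linear":[-1.1,1.08,0],"delta_rot":[0,0,-0.24]},
  {"grip":255,"linear":[-1.34,1.4,0],"delta_rot":[0,0,-0.3]},
  {"grip":255,"linear":[-1.55,1.71,0],"delta_rot":[0,0,-0.36]},
  {"grip":255,"linear":[-1.75,2.05,0],"delta_rot":[0,0,-0.42]},
  {"grip":255,"linear":[-1.92,2.39,0],"delta_rot":[0,0,-0.48]},
])

```text
time: 15.3
ee_pos: [0.619, -0.0629, 0.0469]
tcp_rot: [179.9, 0.1, 98.8]
wrist_force: [-0.7, -1.6, 0.9]
opening: 0.0002
grasp_force: 1.0
```

Call:
play_rows([
  {"grip":255,"linear":[-0.16,0.36,0],"delta_rot":[0,0,-0.06]},
  {"grip":255,"linear":[-0.28,0.72,0],"delta_rot":[0,0,-0.12]},
  {"grip":255,"linear":[-0.4,1.1,0],"delta_rot":[0,0,-0.18]},
  {"grip":255,"linear":[-0.48,1.47,0],"delta_rot":[0,0,-0.24]},
  {"grip":255,"linear":[-0.48,1.47,0],"delta_rot":[0,0,-0.24]},
])

```text
time: 15.8
ee_pos: [0.6143, -0.0477, 0.0466]
tcp_rot: [179.9, 0.0, 85.1]
wrist_force: [-0.0, -0.4, -0.3]
opening: -0.0
grasp_force: 0.0
```

Call:
play_rows([
  {"grip":255,"linear":[0,0.2,0],"delta_rot":[0,0,-0.03]},
  {"grip":255,"linear":[0,0.4,0],"delta_rot":[0,0,-0.07]},
  {"grip":255,"linear":[0,0.6,0],"delta_rot":[0,0,-0.09]},
  {"grip":255,"linear":[0,0.6,0],"delta_rot":[0,0,-0.09]},
])

```text
time: 16.2
ee_pos: [0.6145, -0.042, 0.0459]
tcp_rot: [179.9, -0.0, 80.1]
wrist_force: [-1.9, -0.6, 1.0]
opening: 0.0002
grasp_force: 0.3
```

Call:
play_rows([
  {"grip":255,"linear":[0,0.1,0],"delta_rot":[0,0,0]},
  {"grip":255,"linear":[0,0.15,0],"delta_rot":[0,0,0]},
  {"grip":255,"linear":[0,0.15,0],"delta_rot":[0,0,0]},
])

```text
time: 16.5
ee_pos: [0.6145, -0.0416, 0.0458]
tcp_rot: [179.9, 0.1, 80.1]
wrist_force: [-1.7, -5.7, 2.8]
opening: 0.0001
grasp_force: 3.4
```

Call:
play_rows([
  {"grip":255,"linear":[0,0.1,0],"delta_rot":[0,0,0]},
  {"grip":255,"linear":[0,0.1,0],"delta_rot":[0,0,0]},
])

```text
time: 16.7
ee_pos: [0.6145, -0.0414, 0.0458]
tcp_rot: [179.9, 0.2, 80.0]
wrist_force: [-1.7, -11.8, 2.1]
opening: -0.0002
grasp_force: 5.4
```

Call:
play_rows([
  {"grip":255,"linear":[0,-0.2,0],"delta_rot":[0,0,0]},
  {"grip":255,"linear":[0,-0.8,0],"delta_rot":[0,0,0]},
  {"grip":255,"linear":[0,-2,0],"delta_rot":[0,0,0]},
  {"grip":255,"linear":[-0.5,-3,2],"delta_rot":[0,0,0]},
  {"grip":255,"linear":[-3,-4,6],"delta_rot":[0,0,0]},
  {"grip":255,"linear":[-6,-4,10],"delta_rot":[0,0,0]},
  {"grip":255,"linear":[-9,-4,14],"delta_rot":[0,0,0.1]},
  {"grip":255,"linear":[-12,-3,18],"delta_rot":[0,0,0.2]},
  {"grip":255,"linear":[-15,-3,20],"delta_rot":[0,0,0.3]},
  {"grip":255,"linear":[-15,-3,20],"delta_rot":[0,0,0.3]},
])

```text
time: 17.7
ee_pos: [0.463, -0.07, 0.2499]
tcp_rot: [179.6, 0.1, 97.4]
wrist_force: [0.9, -0.1, 1.4]
opening: 0.0
grasp_force: 0.0
```

Run:
```python
from h import *
from fit import W
np.set_printoptions(precision=4,suppress=True)
v=np.load("jig.npy")
J=lambda X:np.array([np.cos(v[2])*(X[0]-v[0])+np.sin(v[2])*(X[1]-v[1]),-np.sin(v[2])*(X[0]-v[0])+np.cos(v[2])*(X[1]-v[1]),X[2]])*1000
for n in("top","scene","wrist"):
    p=bot.camera(n); save(p,n+"9.png")
    for t,z in(("bar_end",.016),("keeper_knob",.049),("keeper_hinge",.029)):
        for r in bot.pinpoint(p,t)[:1]: X=atz(p,r["pixel"],z); print(n,t,round(r["conf"],2),np.array(r["pixel"]),J(X))
    if n=="top":
        h=cv2.cvtColor(p["color"],cv2.COLOR_RGB2HSV); m=((h[...,0]<6)|(h[...,0]>174))&(h[...,1]>140); m[:, :230]=0; m[:,430:]=0; m[:130]=0;m[280:]=0
        y,x=np.nonzero(m); print("red",len(x),J(atz(p,(x.mean(),y.mean()),.055)) if len(x) else "")
print(bot.get_obs()["wrist_force"],bot.get_obs()["time"])
```

```text
top bar_end 0.81 [294.3 188.3] [ -5.0446 191.365   16.    ]
top keeper_knob 0.59 [325.  201.7] [-32.512  105.3403  49.    ]
top keeper_hinge 0.61 [328.3 177.2] [ 38.3124 109.5881  29.    ]
red 20 [-26.3075 106.1122  55.    ]
scene bar_end 0.64 [356.4 294.9] [-11.9971 195.2038  16.    ]
scene keeper_knob 0.67 [309.6 278.7] [-18.1075 111.9898  49.    ]
scene keeper_hinge 0.82 [303.6 308.1] [ 33.3802 103.7808  29.    ]
wrist bar_end 0.78 [567.6  71.4] [ -4.4101 200.5193  16.    ]
wrist keeper_knob 0.92 [513.6 180.3] [-25.6301 104.4625  49.    ]
wrist keeper_hinge 0.81 [567.3 197.5] [ 33.8488 105.1194  29.    ]
[-0.8452 -0.2369  0.4648] 18.35
```

Knob sits at jig (−26, 105), which is the end stop, and the bar end is still at its latched place with the arm clear.

```bash
python3 -c "
from workcell import bot
print(bot.job_done())"
```

```text
the job is handed in; nothing more can be done
None
```

The job is handed in: the bar is latched against the buffer (peak force there estimated at about 6 N), the keeper is fully across it, and the arm is clear, with the jar, graver and dish never approached.

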